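# Wedge up the sagging lamp trough

### The job

The steel lamp trough has lost its front foot, so its red front lip sags. Pick up the tall yellow wedge (not the thin black one), point it thin end first at the middle of the red lip and push it straight in along the bench under the lip until the trough has risen to its level stop and the wedge is jammed tight, then let go. Do not touch the glass bulb lying in the trough.

Things in the scene. Friction and masses are not known exactly. Their poses are not given: they have to be found in the camera images.
- wedge_mid (a point): Middle of the tall yellow wedge (not the thin black one, 11 mm high): a solid ramp 140 mm long, 40 mm wide, upright sides, flat underside on the bench, 0.14 kg; 4 mm high at the thin end, 35 mm at the thick end. Point: half-way along, 10 mm above the underside. x axis: along it towards the THIN end (70 mm ahead); z up. Grip it across its width 40 mm behind this point, where it is 28 mm high.
- lip (a point): Middle of the lower front edge of the red lip, a plate 100 mm wide, 5 mm thick, jutting 50 mm from the trough's front wall. x axis: into the trough, square to the edge (the way to push); y along the edge; z up. The edge is 14 mm above the bench at the start, 20 mm at the level stop. Below it is open for 150 mm: the wedge meets the edge with about 45 mm of it under, the stop with about 73 mm.
- bulb: Clear quartz bulb with brass end caps, 290 mm long, 58 mm across, resting in the trough; must not be touched. Origin: its centre; long axis y; top 95 mm above the bench. The trough is 330 mm wide along y, front wall 65 mm high, 50 mm behind the lip's edge; hinged at its rear, it presses on the wedge with 3 N. Pushing takes 5 to 15 N, steeply more at the stop; friction then holds the wedge.
Mind the look-alikes: they are no part of the job. What is meant by the part that bears wedge_mid is not turquoise, and is the larger of those in its own colour.

How it is judged (in metres and radians):
At the end, for the whole second after the job is handed in: The trough is up at or near its level stop (lip edge more than 18 mm above the bench) and rests on the tall yellow wedge (more than 1 N between them), the wedge's centre line within 25 mm of the middle of the lip and within 15 degrees of square to it, at rest and released (height (world z) of lip above 0.018 m and contact force between wedge and trough above 1 N and y of wedge_mid in the frame of lip between -0.025 and 0.025 m and angle between the x axis of wedge_mid and the x axis of lip, either way round below 0.26 rad and linear speed of wedge below 0.01 m/s); the robot touches nothing.
It fails at once if the robot touches the glass bulb (contact force between the arm and bulb above 1 N).
It fails at once if the fingers touch the glass bulb (contact force between the fingers and bulb above 1 N).
It also fails if it takes over 42 s, if anything falls off the work surface, if the arm or the gripper's body presses on something with over 40 N, if the wrist force passes 120 N, or if a joint passes its speed limit or range.

### The arm

A 6-joint arm with a two-finger parallel gripper is mounted at the origin on the work surface. World frame = base frame: x ahead of the robot, y to its left, z up, the work surface at z = 0. Lengths are in m, angles in degrees, forces in N, time in s.
With the tool pointing down it reaches from about 0.25 to 0.725 m from the base axis. Payload 9.7 kg.
Tool frame: the origin (TCP) lies between the finger pads; the fingertips stand 11 mm ahead of it and the grasp point (between the pads) lies 8 mm behind it; z points along the fingers, x is the direction in which the jaws open and shut, and the axes are right-handed (so a half turn about z gives the same grasp; the last joint's range is limited). The gripper opens to 85 mm and grips with 20 to 120 N. Pads are 22 mm wide; open, the fingers measure 114 mm over their backs; the gripper's body (76 mm by 85 mm) begins 54 mm behind the grasp point. The pads swing forward as they close: fully open they stand 13 mm farther back than shut.
Start: joints at [76.375, 4.979, 10.078, 95.1, 0, 90], TCP at [0.13, 0.535, 0.221] pointing down, gripper open.
Joint ranges: [-179.16, 179.16], [-48.56, 103.87], [-65.8, 70.77], [-126.05, 130.52], [-82.76, 87.17], [-180, 180]. Speed limits (degrees/s): [127.2, 127.2, 147.25, 180, 180, 180].

### API

Orientations are given as [roll, pitch, yaw] about the fixed x, y, z axes, in that order (R = Rz(yaw) Ry(pitch) Rx(roll)).
In Python, from workcell import get_obs, camera, job_done gives the robot as it stands.
- The arm moves only by the tool arm_command, never from a script. Its argument "increments" is a list of rows, each a list of 2 entries, a list of its own where there are three numbers: the shift along the tool's x, y, z in units of 25 mm (1.0 is 25 mm), then the turn about the tool's z in units of 6 degrees (1.0 is 6 degrees). In form: [[[dx, dy, dz], roll], ...]. A call has 1 to 5 rows; each row is the pose to reach, as a shift and turn from the pose measured when the call began, along the tool's axes at that moment; what a row does not reach only later rows make up. A row lasts 1/10 s, in which the tool goes at most 50 mm and 8.59 degrees, less where a joint would pass 70% of its speed; a pose out of reach is approached as far as the arm can. A call with a gripper value outside its range is refused whole. "claw" is the closure, from -1 (fully open) to 1 (shut), so that 0 is half open, set as the call begins (left out, the last holds). The fingers move at their own pace and stop on an object; "force" is the grip in N (left out, the last holds). Time passes only in rows, so rows that repeat a pose let the fingers close. It gives the time, the measured TCP pose, the force and the opening at its end, in the units of the state.
- get_obs(): the state, without advancing time (a new reading comes with each control period).
- camera(name): name is "scene" or "top" or "wrist"; returns a dict with "frame" (384x512x3 uint8, red, green, blue), "range_z" (384x512 float32, m along the optical axis (not along the pixel's ray), 0 where there is no reading), "K" (3x3 intrinsics, pixels), "R" (3x3) and "t" (3): a world point X has camera coordinates R X + t; the wrist camera has in their place "hand_eye" (4x4, takes a point from camera to tool coordinates, whose origin is the TCP and whose axes are the tool frame's). Camera axes: x right, y down, z forward; pixel columns grow to the right and rows downward; lengths in m; the calibration is good to about 2 mm. A picture is of the moment at which its call begins: read the wrist's pose just before it.
- job_done(): hands the job in, once; it reports no verdict.
The state is a dict: "time": time; "q": joint angles; "qd": joint speeds; "joint_efforts": joint torques, N m; "ee_pos": TCP position; "tcp_rot": TCP orientation; "wrist_force": force on the tool from outside, world axes, zero at the start; "torque": the same for the moment, N m; "opening": finger opening in m.
Only numpy, scipy, OpenCV 4.12 (cv2) and the standard library are available. Lean on these libraries where they do the work, as an engineer would, in place of code of your own. Each camera call takes 0.05 s, during which the arm holds its last target.

## Working session

There is one attempt and no reset: what is moved stays moved. The work goes in short steps, Python scripts to look and compute and a tool call to move; the robot and the scene stay as the last step left them, time stands still between calls to the robot, and variables do not carry over. Pictures are saved under pics/ and viewed, and the job is handed in when it is done.

Besides the shell and the picture viewer there is one more tool, called after ">>>" by a JSON object that holds its "api" and its "payload", one argument or row to a line. arm_command: Moves the arm, as the interface text tells. Its arguments: {"type":"object","properties":{"increments":{"type":"array"},"claw":{"type":"number"},"force":{"type":"number"}},"required":["increments"]}

```bash
mkdir -p pics; ls; python3 - <<'E'
from workcell import get_obs,camera
import cv2,numpy as np,pickle
print(get_obs())
for n in("scene","top"):
    c=camera(n);pickle.dump(c,open(n+'0.pkl','wb'))
    cv2.imwrite(f'pics/{n}0.png',c['frame'][:,:,::-1])
    print(n,c['K'],c['R'],c['t'])
E
```

```text
pics
{'time': 0.0, 'q': array([7.63752723e+01, 5.01248869e+00, 1.00358588e+01, 9.50998590e+01,
       2.55898935e-04, 8.99997124e+01]), 'qd': array([-0.03208421,  0.01091488,  0.04981204,  0.04153437, -0.03710966,
       -0.01092876]), 'joint_efforts': array([-3.61797374e-04, -5.20394039e+01,  4.64797640e+01,  1.65970920e-02,
        1.09491673e-04,  7.88796910e-06]), 'ee_pos': array([0.12950215, 0.53429431, 0.22018234]), 'tcp_rot': array([-1.79999744e+02,  7.64888642e-02,  7.63755599e+01]), 'wrist_force': array([-0.83006257, -0.0656081 ,  0.13071596]), 'torque': array([-0.02170637, -0.00963639,  0.02704339]), 'opening': 0.08534609274092023}
scene [[417.27878119   0.         261.16304682]
 [  0.         417.27878119 186.63435707]
 [  0.           0.           1.        ]] [[ 0.48504022  0.87444229 -0.00930891]
 [ 0.74211842 -0.41722654 -0.52457817]
 [-0.46259726  0.2475332  -0.85131139]] [-0.23208896 -0.43466956  1.44776289]
top [[438.13835511   0.         248.58931403]
 [  0.         438.13835511 195.26297803]
 [  0.           0.           1.        ]] [[-0.00261005 -0.99999301 -0.00267766]
 [-0.98132135  0.00307637 -0.19235109]
 [ 0.19235798  0.00212559 -0.98132252]] [-0.08236664  0.62127512  1.02167565]
```

View pics/scene0.png

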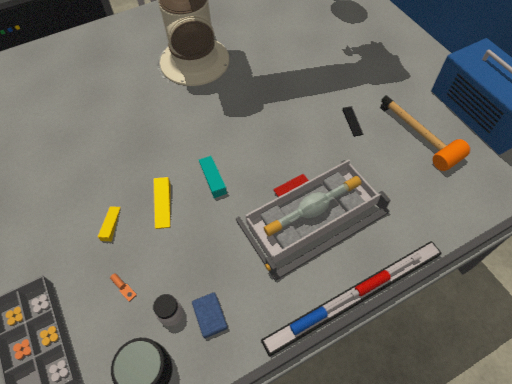

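View pics/top0.png

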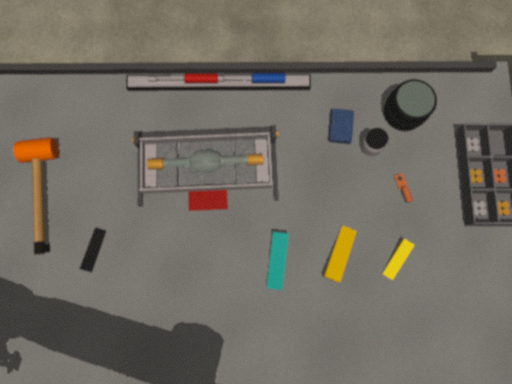

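```bash
cat > h.py <<'E'
import numpy as np,cv2
def pts(c):
    z=c['range_z'].astype(float);K=c['K'];v,u=np.mgrid[:z.shape[0],:z.shape[1]]
    P=np.stack([(u-K[0,2])/K[0,0]*z,(v-K[1,2])/K[1,1]*z,z],-1)
    return (P-c['t'])@c['R'] , z>0
def hsv(c): return cv2.cvtColor(c['frame'],cv2.COLOR_RGB2HSV)
def ray(c,u,v,h):
    d=c['R'].T@np.linalg.solve(c['K'],[u,v,1.]);o=-c['R'].T@c['t'];return o+d*(h-o[2])/d[2]
E
python3 - <<'E'
from h import *;import pickle
for n in('top','scene'):
    c=pickle.load(open(n+'0.pkl','rb'));P,ok=pts(c);H=hsv(c)
    m={'yel':cv2.inRange(H,(18,150,80),(33,255,255)),'red':cv2.inRange(H,(0,170,60),(6,255,255))|cv2.inRange(H,(174,170,60),(180,255,255)),'turq':cv2.inRange(H,(80,120,60),(95,255,255))}
    for k,a in m.items():
        N,L,S,C=cv2.connectedComponentsWithStats(a)
        for i in range(1,N):
            if S[i,4]<150: continue
            s=(L==i)&ok;Q=P[s]
            cn,_=cv2.findContours((L==i).astype('uint8'),0,2)
            r=cv2.minAreaRect(cn[0]);
            # XY of rect
            rw=cv2.minAreaRect((Q[:,:2]*1000).astype('float32'))
            print(n,k,C[i].round(),S[i,4],'mean',Q.mean(0).round(4),'z',np.percentile(Q[:,2],[5,50,95]).round(4),'rectXY mm',np.round(cv2.boxPoints(rw)).tolist(),np.round(rw[1]))
    if n=='top':
        cv2.imwrite('pics/crop0.png',cv2.resize(c['frame'][120:300,120:430,::-1],None,fx=2.5,fy=2.5,interpolation=2))
    if n=='scene':
        cv2.imwrite('pics/crop1.png',cv2.resize(c['frame'][130:280,80:400,::-1],None,fx=2.5,fy=2.5,interpolation=2))
E
```

```text
top yel [340. 254.] 930 mean [ 0.4791 -0.3112  0.0201] z [0.0059 0.0201 0.0338] rectXY mm [[409.0, -306.0], [540.0, -359.0], [555.0, -321.0], [425.0, -268.0]] [ 41. 141.]
top yel [398. 258.] 547 mean [ 0.4679 -0.4567  0.0146] z [0.0036 0.0145 0.0256] rectXY mm [[415.0, -443.0], [506.0, -500.0], [523.0, -475.0], [432.0, -417.0]] [ 30. 108.]
top red [201.  77.] 263 mean [0.9432 0.0422 0.0428] z [0.0375 0.0443 0.0479] rectXY mm [[932.0, 84.0], [933.0, 1.0], [977.0, 2.0], [976.0, 84.0]] [43. 83.]
top red [207. 200.] 674 mean [0.6175 0.0218 0.0197] z [0.0163 0.0198 0.023 ] rectXY mm [[593.0, 68.0], [596.0, -27.0], [643.0, -25.0], [639.0, 70.0]] [47. 95.]
top turq [277. 260.] 890 mean [ 0.4645 -0.1542  0.0201] z [0.0064 0.0203 0.0335] rectXY mm [[393.0, -165.0], [535.0, -182.0], [539.0, -143.0], [397.0, -126.0]] [ 39. 143.]
scene yel [162. 202.] 782 mean [ 0.4816 -0.31    0.0194] z [0.0052 0.0195 0.0344] rectXY mm [[405.0, -306.0], [537.0, -361.0], [555.0, -318.0], [423.0, -264.0]] [ 46. 143.]
scene yel [109. 224.] 435 mean [ 0.4729 -0.4568  0.0147] z [0.0045 0.0148 0.0249] rectXY mm [[410
[... 380 characters left out ...]
-743.0], [611.0, -709.0]] [36. 33.]
scene yel [ 49. 336.] 216 mean [ 0.6794 -0.6684  0.0132] z [0.0098 0.0133 0.0164] rectXY mm [[660.0, -652.0], [662.0, -686.0], [698.0, -684.0], [696.0, -650.0]] [37. 34.]
scene red [290. 185.] 281 mean [0.6048 0.0224 0.0197] z [0.0167 0.0197 0.0225] rectXY mm [[589.0, 72.0], [591.0, -26.0], [620.0, -26.0], [618.0, 73.0]] [29. 98.]
scene red [373. 282.] 391 mean [0.9442 0.0432 0.0428] z [0.0359 0.0438 0.0474] rectXY mm [[927.0, 88.0], [927.0, 1.0], [956.0, 1.0], [956.0, 89.0]] [29. 88.]
scene turq [213. 176.] 583 mean [ 0.4741 -0.1538  0.0204] z [0.0056 0.0205 0.0348] rectXY mm [[389.0, -163.0], [531.0, -179.0], [536.0, -141.0], [394.0, -124.0]] [ 39. 143.]
```

View pics/crop0.png

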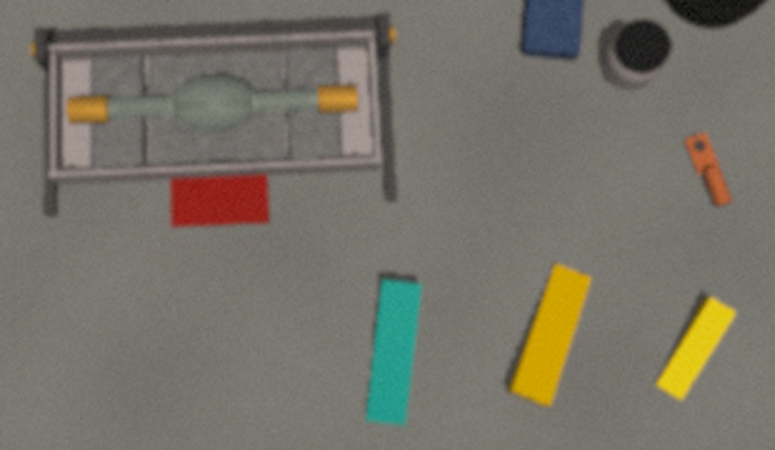

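View pics/crop1.png

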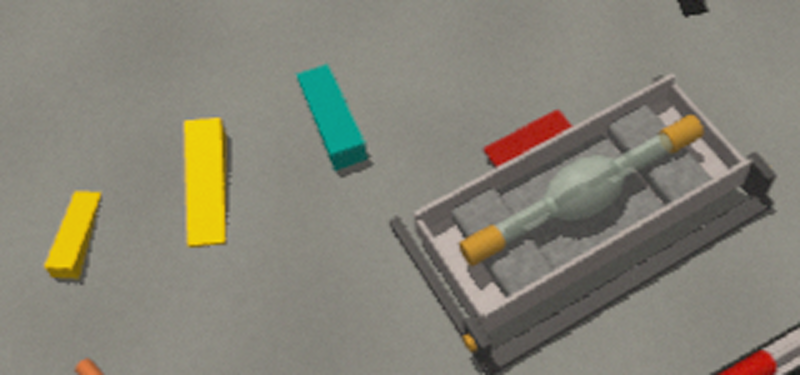

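```bash
python3 - <<'E'
from h import *;import pickle
for n in('top','scene'):
    c=pickle.load(open(n+'0.pkl','rb'));P,ok=pts(c);H=hsv(c)
    for k,a in (('yel',cv2.inRange(H,(18,150,80),(33,255,255))),('red',cv2.inRange(H,(0,150,50),(6,255,255))|cv2.inRange(H,(174,150,50),(180,255,255)))):
        N,L,S,C=cv2.connectedComponentsWithStats(a)
        for i in range(1,N):
            if S[i,4]<250: continue
            Q=P[(L==i)&ok]
            if n=='scene' and k=='yel': Q=Q[Q[:,2]>0.003]
            A=np.c_[Q[:,:2],np.ones(len(Q))];co=np.linalg.lstsq(A,Q[:,2],rcond=None)[0]
            g=co[:2]
            print(n,k,C[i].round(),'grad',np.hypot(*g).round(3),'downhill deg',np.degrees(np.arctan2(-g[1],-g[0])).round(1))
            rw=cv2.minAreaRect((Q[:,:2]*1000).astype('float32'));b=cv2.boxPoints(rw)
            e=b[1]-b[0];f=b[2]-b[1];print('  edges deg',np.degrees(np.arctan2(e[1],e[0])).round(1),np.degrees(np.arctan2(f[1],f[0])).round(1),'centre',np.round(rw[0],1))
    if n=='top':
        # trough top rims: points with z .055-.08 around
        m=ok&(P[...,2]>.05)&(P[...,2]<.075)&(P[...,0]>.55)&(P[...,0]<.85)&(abs(P[...,1]-.02)<.25)
        Q=P[m];rw=cv2.minAreaRect((Q[:,:2]*1000).astype('float32'));print('trough',rw,cv2.boxPoints(rw).round().tolist())
        # red front edge line via subpixel
        a=cv2.inRange(H,(0,150,50),(6,255,255))|cv2.inRange(H,(174,150,50),(180,255,255));a[:150]=0
        us=np.arange(192,224);vs=[np.nonzero(a[:,u])[0].max()+.5 for u in us]
        p=np.polyfit(us,vs,1);print(p)
        for u in(192,207,224):print(ray(c,u,np.polyval(p,u),.017).round(4))
        vs=np.arange(194,207);print('cols',[(np.nonzero(a[v])[0].min(),np.nonzero(a[v])[0].max()) for v in vs])
        for v in (200,):
            r=np.nonzero(a[v])[0];print(ray(c,r.min()-.5,v,.02),ray(c,r.max()+.5,v,.02))
E
```

```text
top yel [340. 254.] grad 0.217 downhill deg -7.1
  edges deg -22.2 67.8 centre [ 482.  -313.3]
top yel [398. 258.] grad 0.243 downhill deg 117.2
  edges deg -32.3 57.7 centre [ 469.  -458.5]
top red [200.  77.] grad 0.751 downhill deg 0.5
  edges deg -89.7 0.3 centre [953.8  45.6]
top red [208. 200.] grad 0.033 downhill deg 178.8
  edges deg -87.2 2.8 centre [617.7  20.9]
trough ((719.2877197265625, 25.175918579101562), (158.58802795410156, 361.3246154785156), 2.3335487842559814) [[633.0, 202.0], [647.0, -159.0], [806.0, -152.0], [791.0, 209.0]]
[-4.67375367e-02  2.18729289e+02]
[0.5922 0.0606 0.017 ]
[0.5939 0.0223 0.017 ]
[ 0.5959 -0.0211  0.017 ]
cols [(np.int64(189), np.int64(226)), (np.int64(189), np.int64(226)), (np.int64(189), np.int64(226)), (np.int64(189), np.int64(226)), (np.int64(189), np.int64(226)), (np.int64(189), np.int64(226)), (np.int64(189), np.int64(226)), (np.int64(189), np.int64(226)), (np.int64(189), np.int64(226)), (np.int64(189), np.int64(226)), (np.int64(189), np.int64(226)), (np.int64(189), np.int64(226)), (np.int64(189), np.int64(226))]
[0.61704941 0.06969659 0.02      ] [ 0.61674752 -0.02753226  0.02      ]
scene yel [162. 202.] grad 0.217 downhill deg -19.2
  edges deg -22.9 67.1 centre [ 481.  -309.9]
scene yel [109. 224.] grad 0.174 downhill deg 115.6
  edges deg -32.6 57.4 centre [ 466.1 -454. ]
scene red [290. 185.] grad 0.07 downhill deg 179.3
  edges deg -87.6 2.4 centre [604.6  24.2]
scene red [373. 282.] grad 0.12 downhill deg -176.0
  edges deg -89.7 0.3 centre [941.7  44.7]
```

```bash
cat > plan.py <<'E'
import sys,numpy as np
from workcell import get_obs
from scipy.spatial.transform import Rotation as R
def plan(p,yaw):
    o=get_obs();M=R.from_euler('xyz',o['tcp_rot'],degrees=True).as_matrix()
    d=M.T@(np.array(p)-o['ee_pos']);T=R.from_euler('xyz',[180,0,yaw],degrees=True).as_matrix()
    dy=(yaw-o['tcp_rot'][2]+180)%360-180
    print('t',round(o['time'],2),'pos',o['ee_pos'].round(4),o['tcp_rot'].round(2),'q',o['q'].round(1),'op',o['opening'].round(4),'F',o['wrist_force'].round(1))
    print('units',(d/.025).round(3),'turn',round(-dy/6,3))
a=[float(x) for x in sys.argv[1:]]
plan(a[:3],a[3])
E
python3 plan.py 0.33 0.36 0.22 70; python3 plan.py 0.39 0.13 0.22 67.7; python3 plan.py 0.444 -.2965 .15 67.7
```

```text
Traceback (most recent call last):
  File "plan.py", line 11, in <module>
    plan(a[:3],a[3])
    ~~~~^^^^^^^^^^^^
  File "plan.py", line 8, in plan
    print('t',round(o['time'],2),'pos',o['ee_pos'].round(4),o['tcp_rot'].round(2),'q',o['q'].round(1),'op',o['opening'].round(4),'F',o['wrist_force'].round(1))
                                                                                                           ^^^^^^^^^^^^^^^^^^
AttributeError: 'float' object has no attribute 'round'
Traceback (most recent call last):
  File "plan.py", line 11, in <module>
    plan(a[:3],a[3])
    ~~~~^^^^^^^^^^^^
  File "plan.py", line 8, in plan
    print('t',round(o['time'],2),'pos',o['ee_pos'].round(4),o['tcp_rot'].round(2),'q',o['q'].round(1),'op',o['opening'].round(4),'F',o['wrist_force'].round(1))
                                                                                                           ^^^^^^^^^^^^^^^^^^
AttributeError: 'float' object has no attribute 'round'
Traceback (most recent call last):
  File "plan.py", line 11, in <module>
    plan(a[:3],a[3])
    ~~~~^^^^^^^^^^^^
  File "plan.py", line 8, in plan
    print('t',round(o['time'],2),'pos',o['ee_pos'].round(4),o['tcp_rot'].round(2),'q',o['q'].round(1),'op',o['opening'].round(4),'F',o['wrist_force'].round(1))
                                                                                                           ^^^^^^^^^^^^^^^^^^
AttributeError: 'float' object has no attribute 'round'
```

```bash
sed -i "s/o\['opening'\].round(4)/round(float(o['opening']),4)/" plan.py
python3 plan.py 0.34 0.36 0.22 70; python3 plan.py 0.39 0.13 0.22 67.7
```

```text
t 0.1 pos [0.1295 0.5343 0.2202] [1.800e+02 7.000e-02 7.638e+01] q [76.4  5.  10.  95.1 -0.  90. ] op 0.0852 F [0.8 0.4 0.2]
units [-4.794  9.825  0.016] turn 1.063
t 0.1 pos [0.1295 0.5343 0.2202] [1.800e+02 7.000e-02 7.638e+01] q [76.4  5.  10.  95.1 -0.  90. ] op 0.0852 F [0.8 0.4 0.2]
units [-13.264  13.935   0.026] turn 1.446
```

The pictures show four things that could be taken for the wedge. Pixels are from the top view:
- large yellow at (340,254), 141×41 mm, slope 0.22
- small yellow at (398,259), about 105×30 mm
- turquoise at (278,260)
- thin black at (93,250)

I choose the large yellow one. The crop agrees: it slopes from 34 mm down to about 5 mm, and its thin end points along -22°. The red lip's front edge is centred at about (207,209), near (0.593, 0.022), and its push direction is about 2.5°.

>>> {"api": "arm_command", "payload": {
  "increments": [
    [[-1, 1.7, 0], 0.3],
    [[-2, 3.5, 0], 0.6],
    [[-2.9, 5.3, 0], 0.9],
    [[-3.8, 7.1, 0], 1.1],
    [[-4.8, 8.9, 0], 1.4]
  ],
  "claw": -1,
  "force": 100
}}

```text
time: 0.6
ee_pos: [0.3159, 0.3662, 0.2201]
tcp_rot: [180.0, 0.1, 67.9]
wrist_force: [0.1, 0.7, -0.6]
opening: 0.0856
```

```bash
python3 plan.py 0.40 0.1 0.20 67.7;python3 plan.py 0.444 -.2965 .15 67.7
```

```text
t 0.6 pos [0.3159 0.3662 0.2201] [1.7999e+02 8.0000e-02 6.7940e+01] q [49.2 -4.   0.9 95.  -0.  71.3] op 0.0856 F [ 0.1  0.7 -0.6]
units [-8.604  7.115  0.817] turn 0.041
t 0.6 pos [0.3159 0.3662 0.2201] [1.7999e+02 8.0000e-02 6.7940e+01] q [49.2 -4.   0.9 95.  -0.  71.3] op 0.0856 F [ 0.1  0.7 -0.6]
units [-22.639  14.701   2.838] turn 0.041
```

>>> {"api": "arm_command", "payload": {
  "increments": [
    [[-1.5, 1.2, 0], 0],
    [[-3, 2.4, 0], 0],
    [[-4.5, 3.6, 0], 0],
    [[-6, 4.8, 0], 0],
    [[-7.5, 6, 0], 0]
  ]
}}

```text
time: 1.1
ee_pos: [0.3845, 0.1342, 0.2203]
tcp_rot: [180.0, 0.1, 68.0]
wrist_force: [1.5, 0.7, 1.8]
opening: 0.0853
```

>>> {"api": "arm_command", "payload": {
  "increments": [
    [[-1.6, 1.0, 0], 0],
    [[-3.2, 2, 0], 0],
    [[-4.8, 3, 0], 0],
    [[-6.4, 4, 0], 0],
    [[-8, 5, 0], 0]
  ]
}}

```text
time: 1.6
ee_pos: [0.4251, -0.1001, 0.2205]
tcp_rot: [180.0, 0.1, 67.9]
wrist_force: [0.1, 0.9, 0.5]
opening: 0.0854
```

```bash
python3 plan.py 0.444 -.2965 .12 67.7
```

```text
t 1.6 pos [ 0.4251 -0.1001  0.2205] [1.7998e+02 7.0000e-02 6.7950e+01] q [-13.2 -10.4  -4.8  95.6  -0.1   8.8] op 0.0854 F [0.1 0.9 0.5]
units [-6.992  3.648  4.028] turn 0.042
```

>>> {"api": "arm_command", "payload": {
  "increments": [
    [[-1.6, 0.8, 0.6], 0],
    [[-3.2, 1.6, 1.2], 0],
    [[-4.8, 2.4, 2], 0],
    [[-6.2, 3.2, 2.6], 0],
    [[-7, 3.65, 3], 0]
  ]
}}

```text
time: 2.1
ee_pos: [0.4432, -0.2992, 0.1437]
tcp_rot: [-179.9, 0.1, 67.8]
wrist_force: [0.3, 1.6, -0.2]
opening: 0.0855
```

>>> {"api": "arm_command", "payload": {
  "increments": [
    [[0, 0, 0], 0],
    [[0, 0, 0], 0],
    [[0, 0, 0], 0]
  ]
}}

```text
time: 2.4
ee_pos: [0.4433, -0.2984, 0.1441]
tcp_rot: [-179.9, 0.1, 67.9]
wrist_force: [-0.0, 0.3, -0.0]
opening: 0.0857
```

```bash
python3 plan.py 0.444 -.2965 .014 67.7; python3 - <<'E'
from workcell import *;from h import *
from scipy.spatial.transform import Rotation as Ro
o=get_obs();c=camera('wrist');cv2.imwrite('pics/w1.png',c['frame'][:,:,::-1])
M=Ro.from_euler('xyz',o['tcp_rot'],degrees=True).as_matrix();HE=c['hand_eye']
z=c['range_z'].astype(float);K=c['K'];v,u=np.mgrid[:384,:512]
P=np.stack([(u-K[0,2])/K[0,0]*z,(v-K[1,2])/K[1,1]*z,z],-1)
W=(P@HE[:3,:3].T+HE[:3,3])@M.T+o['ee_pos']
a=cv2.inRange(hsv(c),(18,150,60),(33,255,255));N,L,S,C=cv2.connectedComponentsWithStats(a)
i=1+np.argmax(S[1:,4]);Q=W[(L==i)&(z>0)]
rw=cv2.minAreaRect((Q[:,:2]*1000).astype('float32'));print(C[i],rw,cv2.boxPoints(rw).round().tolist(),np.percentile(Q[:,2],[2,50,98]))
E
```

```text
t 2.4 pos [ 0.4433 -0.2984  0.1441] [-1.7992e+02  5.0000e-02  6.7870e+01] q [-33.9   2.   -1.5  86.5  -0.1 -11.8] op 0.0857 F [-0.   0.3 -0. ]
units [8.700e-02 4.000e-03 5.205e+00] turn 0.028
[254.98205965 209.88140727] ((481.78350830078125, -311.0882568359375), (44.31572723388672, 140.75823974609375), 66.25031280517578) [[408.0, -303.0], [537.0, -360.0], [555.0, -319.0], [426.0, -262.0]] [0.00388525 0.02142078 0.03396264]
```

View pics/w1.png

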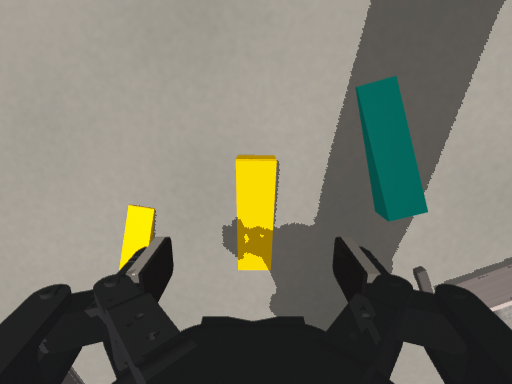

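>>> {"api": "arm_command", "payload": {
  "increments": [
    [[0.1, 0, 1.5], 0.05],
    [[0.1, 0, 3], 0.05],
    [[0.1, 0, 4.2], 0.05],
    [[0.1, 0, 4.9], 0.05],
    [[0.1, 0, 5.2], 0.05]
  ]
}}

```text
time: 2.95
ee_pos: [0.4438, -0.2947, 0.0132]
tcp_rot: [-179.9, 0.0, 67.7]
wrist_force: [-0.1, 0.5, 0.6]
opening: 0.0854
```

>>> {"api": "arm_command", "payload": {
  "increments": [
    [[0, 0, 0], 0],
    [[0, 0, 0], 0]
  ]
}}

```text
time: 3.15
ee_pos: [0.4444, -0.2946, 0.0144]
tcp_rot: [-179.9, 0.1, 67.7]
wrist_force: [-0.3, -1.3, 0.8]
opening: 0.0853
```

```bash
python3 plan.py 0.4445 -.2957 .014 67.5; python3 - <<'E'
from workcell import *
import cv2
c=camera('wrist');cv2.imwrite('pics/w2.png',c['frame'][:,:,::-1])
E
```

```text
t 3.15 pos [ 0.4444 -0.2946  0.0144] [-1.7994e+02  6.0000e-02  6.7710e+01] q [-33.5   3.9 -14.   72.2  -0.1 -11.2] op 0.0853 F [-0.3 -1.3  0.8]
units [-0.04   0.02   0.018] turn 0.035
```

View pics/w2.png

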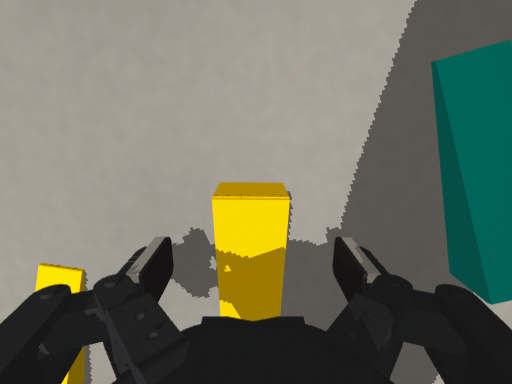

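The wrist view shows the wedge centred between the open pads, thick end at (252,190). I'll close now.

>>> {"api": "arm_command", "payload": {
  "increments": [
    [[0, 0, 0], 0],
    [[0, 0, 0], 0],
    [[0, 0, 0], 0],
    [[0, 0, 0], 0],
    [[0, 0, 0], 0]
  ],
  "claw": 1,
  "force": 100
}}

```text
time: 3.7
ee_pos: [0.445, -0.295, 0.0165]
tcp_rot: [179.9, 0.1, 67.7]
wrist_force: [-3.6, 2.9, 14.0]
opening: 0.032
```

>>> {"api": "arm_command", "payload": {
  "increments": [
    [[0, 0, 0], 0],
    [[0, 0, 0], 0],
    [[0, 0, 0], 0],
    [[0, 0, 0], 0]
  ]
}}

```text
time: 4.1
ee_pos: [0.4451, -0.2952, 0.0168]
tcp_rot: [179.9, 0.1, 67.7]
wrist_force: [-0.5, 0.2, 5.2]
opening: 0.0309
```

```bash
python3 - <<'E'
from workcell import *
import cv2
c=camera('wrist');cv2.imwrite('pics/w3.png',c['frame'][:,:,::-1])
c=camera('scene');cv2.imwrite('pics/s3.png',cv2.resize(c['frame'][120:260,80:300,::-1],None,fx=3.5,fy=3.5))
print(get_obs()['opening'])
E
```

```text
0.030901913074624508
```

View pics/w3.png

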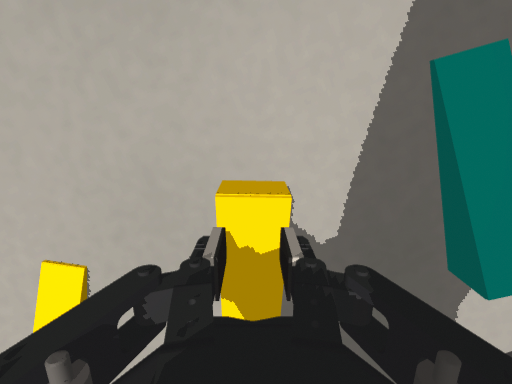

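View pics/s3.png

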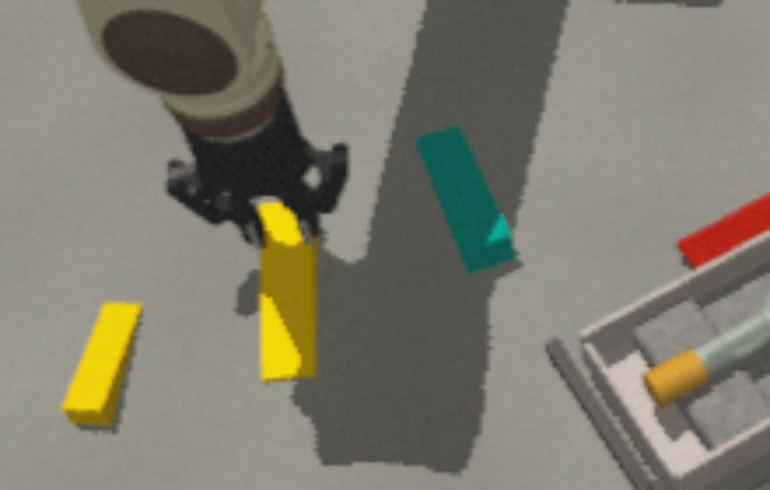

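Both pads are on the wedge sides at (220,265) and (290,265), gripping near the thick end as asked. The opening reads 31 mm on a 40 mm part, so I'll lift and check the hold.

>>> {"api": "arm_command", "payload": {
  "increments": [
    [[0, 0, -0.3], 0],
    [[0, 0, -0.8], 0],
    [[0, 0, -1.4], 0],
    [[0, 0, -2.2], 0],
    [[0, 0, -3], 0]
  ]
}}

```text
time: 4.7
ee_pos: [0.4451, -0.2951, 0.0936]
tcp_rot: [179.9, 0.1, 67.7]
wrist_force: [-1.0, -0.5, -1.4]
opening: 0.0293
```

```bash
cat > wr.py <<'E'
import sys
from workcell import *;from h import *
from scipy.spatial.transform import Rotation as Ro
o=get_obs();c=camera('wrist');cv2.imwrite('pics/%s.png'%sys.argv[1],c['frame'][:,:,::-1])
M=Ro.from_euler('xyz',o['tcp_rot'],degrees=True).as_matrix();HE=c['hand_eye']
z=c['range_z'].astype(float);K=c['K'];v,u=np.mgrid[:384,:512]
P=np.stack([(u-K[0,2])/K[0,0]*z,(v-K[1,2])/K[1,1]*z,z],-1)
T=P@HE[:3,:3].T+HE[:3,3];W=T@M.T+o['ee_pos']
a=cv2.inRange(hsv(c),(18,150,60),(33,255,255));
N,L,S,C=cv2.connectedComponentsWithStats(a)
i=L[225,255];s=(L==i)&(z>0)&(z<.25);Q=T[s]
# top surface: plane in tool coords
A=np.c_[Q[:,:2],np.ones(len(Q))]
w=np.ones(len(Q),bool)
for _ in range(6):
    co=np.linalg.lstsq(A[w],Q[w,2],rcond=None)[0];w=abs(A@co-Q[:,2])<.0015
print('top plane slopes deg x,y:',np.degrees(np.arctan(co[:2])),'n',w.sum(),len(Q),'x range',np.percentile(Q[w][:,0],[1,99]),'y min',np.percentile(Q[w][:,1],1))
print(get_obs()['time'],get_obs()['opening'])
E
python3 wr.py w4; python3 - <<'E'
from workcell import *
import cv2
c=camera('scene');cv2.imwrite('pics/s4.png',cv2.resize(c['frame'][100:260,80:320,::-1],None,fx=3.3,fy=3.3))
E
```

```text
top plane slopes deg x,y: [-0.29894936 18.4187241 ] n 7115 8708 x range [-0.01936805  0.01913882] y min -0.027901889938259424
4.75 0.029371703932608694
```

View pics/w4.png

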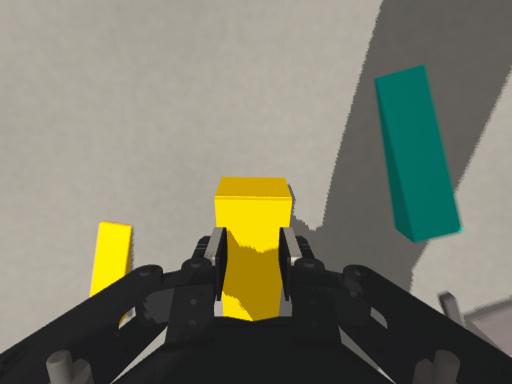

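View pics/s4.png

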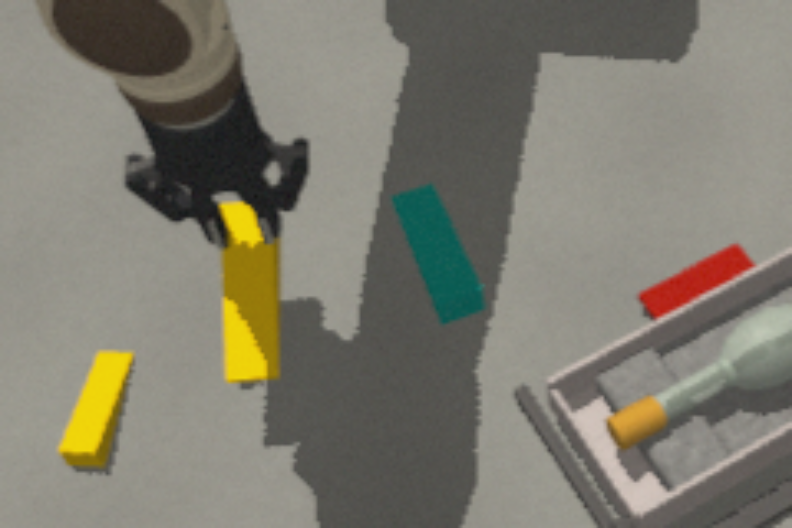

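The wedge has lifted clear with both pads on it. Its top slopes 18.4° against a nominal 12.5°, so it hangs about 6° nose-down. I'll carry it over the turquoise one and set it flat in front of the lip.

```bash
python3 plan.py 0.453 .016 .094 92.5
```

```text
t 4.8 pos [ 0.4465 -0.296   0.0956] [1.7961e+02 1.4000e-01 6.7690e+01] q [-33.5   2.   -6.9  80.7  -0.1 -11.2] op 0.0295 F [ 1.1  0.3 -0.9]
units [ 1.1645e+01 -4.4960e+00  7.0000e-03] turn -4.134
```

>>> {"api": "arm_command", "payload": {
  "increments": [
    [[0.8, -0.3, 0], -0.3],
    [[1.8, -0.7, 0], -0.6],
    [[2.8, -1.1, 0], -1],
    [[3.8, -1.5, 0], -1.4],
    [[4.8, -1.9, 0], -1.8]
  ]
}}

```text
time: 5.3
ee_pos: [0.4478, -0.1659, 0.0946]
tcp_rot: [179.7, 0.2, 78.6]
wrist_force: [1.0, 1.5, -1.8]
opening: 0.0296
```

```bash
python3 plan.py 0.453 .016 .094 92.5
```

```text
t 5.3 pos [ 0.4478 -0.1659  0.0946] [179.66   0.2   78.58] q [-20.2  -5.9 -14.7  80.8  -0.1  -8.8] op 0.0296 F [ 1.   1.5 -1.8]
units [ 7.174 -1.237 -0.01 ] turn -2.32
```

>>> {"api": "arm_command", "payload": {
  "increments": [
    [[1.4, -0.25, 0], -0.5],
    [[2.9, -0.5, 0], -1],
    [[4.4, -0.75, 0], -1.5],
    [[5.9, -1, 0], -2],
    [[7.17, -1.24, 0], -2.32]
  ]
}}

```text
time: 5.8
ee_pos: [0.4526, 0.0177, 0.0934]
tcp_rot: [179.7, 0.3, 92.6]
wrist_force: [0.6, 1.0, -1.6]
opening: 0.0296
```

>>> {"api": "arm_command", "payload": {
  "increments": [
    [[0, 0, 0], 0],
    [[0, 0, 0], 0],
    [[0, 0, 0], 0]
  ]
}}

```text
time: 6.1
ee_pos: [0.4525, 0.0171, 0.0932]
tcp_rot: [179.7, 0.3, 92.6]
wrist_force: [0.9, 0.2, -1.4]
opening: 0.0295
```

```bash
python3 plan.py 0.453 .016 .03 92.5; python3 wr.py w5; python3 - <<'E'
from workcell import *
import cv2
for n in('scene','top'):
  c=camera(n);cv2.imwrite('pics/%s5.png'%n,cv2.resize(c['frame'][100:280,120:380,::-1],None,fx=3,fy=3))
E
```

```text
t 6.1 pos [0.4525 0.0171 0.0932] [179.73   0.28  92.6 ] q [  2.4  -9.3 -17.8  81.2  -0.3  -0.2] op 0.0295 F [ 0.9  0.2 -1.4]
units [-0.034  0.006  2.529] turn 0.017
top plane slopes deg x,y: [-0.32008416 18.52239135] n 7111 8698 x range [-0.01964058  0.01886267] y min -0.027881375892315527
6.15 0.029416856780198595
```

View pics/scene5.png

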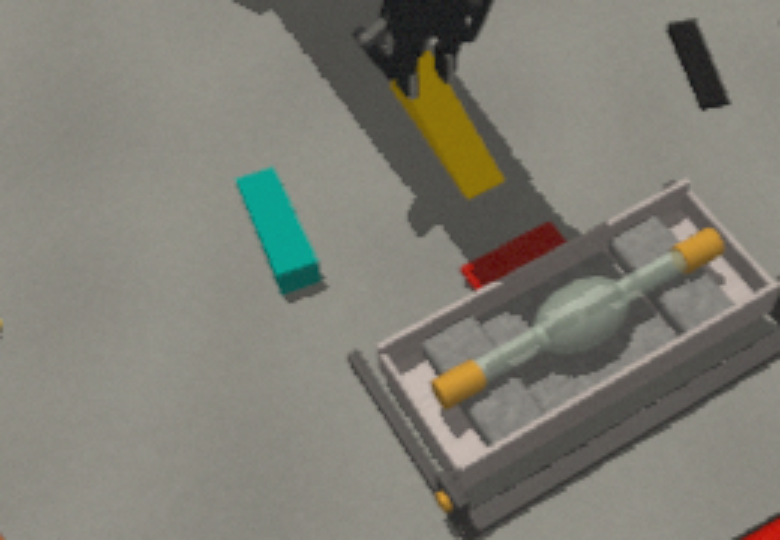

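View pics/top5.png

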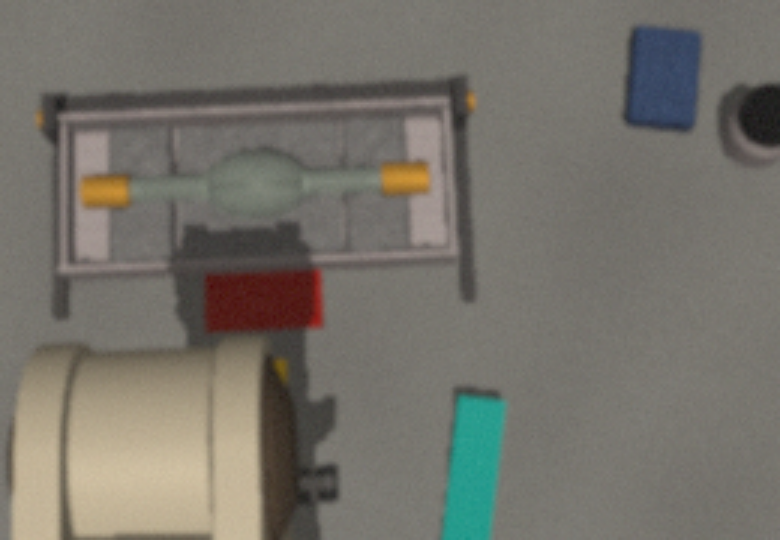

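>>> {"api": "arm_command", "payload": {
  "increments": [
    [[0, 0, 0.8], 0],
    [[0, 0, 1.6], 0],
    [[0, 0, 2.1], 0],
    [[0, 0, 2.4], 0],
    [[0, 0, 2.5], 0]
  ]
}}

```text
time: 6.75
ee_pos: [0.4526, 0.0163, 0.0303]
tcp_rot: [179.8, 0.3, 92.5]
wrist_force: [-0.8, -0.4, -2.4]
opening: 0.0291
```

>>> {"api": "arm_command", "payload": {
  "increments": [
    [[0, 0, 0.1], 0],
    [[0, 0, 0.2], 0],
    [[0, 0, 0.3], 0],
    [[0, 0, 0.4], 0],
    [[0, 0, 0.45], 0]
  ]
}}

```text
time: 7.25
ee_pos: [0.4527, 0.0162, 0.0189]
tcp_rot: [179.8, 0.3, 92.5]
wrist_force: [-0.3, -0.6, -1.2]
opening: 0.03
```

```bash
python3 plan.py 0.453 .016 .017 92.5; python3 wr.py w6
```

```text
t 7.25 pos [0.4527 0.0162 0.0189] [179.77   0.28  92.52] q [  2.2  -7.6 -24.6  72.7  -0.3  -0.3] op 0.03 F [-0.3 -0.6 -1.2]
units [-0.009  0.012  0.078] turn 0.003
top plane slopes deg x,y: [-0.19808552 13.58088251] n 7295 8551 x range [-0.01955416  0.01891192] y min -0.028493172562928434
7.3 0.029495017077215527
```

>>> {"api": "arm_command", "payload": {
  "increments": [
    [[0, 0, 0.04], 0],
    [[0, 0.4, 0.06], 0],
    [[0, 0.8, 0.06], 0],
    [[0, 1.2, 0.06], 0],
    [[0, 1.6, 0.06], 0]
  ]
}}

```text
time: 7.8
ee_pos: [0.4938, 0.018, 0.0174]
tcp_rot: [179.8, 0.3, 92.5]
wrist_force: [-0.3, 0.1, -1.6]
opening: 0.0295
```

>>> {"api": "arm_command", "payload": {
  "increments": [
    [[0, 0.3, 0], 0],
    [[0, 0.6, 0], 0],
    [[0, 0.8, 0], 0],
    [[0, 0.9, 0], 0],
    [[0, 0.9, 0], 0]
  ]
}}

```text
time: 8.3
ee_pos: [0.5164, 0.019, 0.0175]
tcp_rot: [179.8, 0.3, 92.5]
wrist_force: [-0.6, -0.1, -0.6]
opening: 0.0296
```

```bash
python3 plan.py 0.528 .019 .017 92.5; python3 wr.py w7; python3 - <<'E'
from workcell import *
import cv2
for n in('scene','top'):
  c=camera(n);cv2.imwrite('pics/%s7.png'%n,cv2.resize(c['frame'][100:280,120:380,::-1],None,fx=3,fy=3))
E
```

```text
t 8.3 pos [0.5164 0.019  0.0175] [179.79   0.27  92.52] q [  2.3   1.3 -16.3  72.1  -0.3  -0.3] op 0.0296 F [-0.6 -0.1 -0.6]
units [-0.021  0.464  0.02 ] turn 0.003
top plane slopes deg x,y: [-0.28198373 12.78936941] n 7318 8518 x range [-0.01947914  0.01893783] y min -0.028446395992227976
8.35 0.02919531494249054
```

View pics/scene7.png

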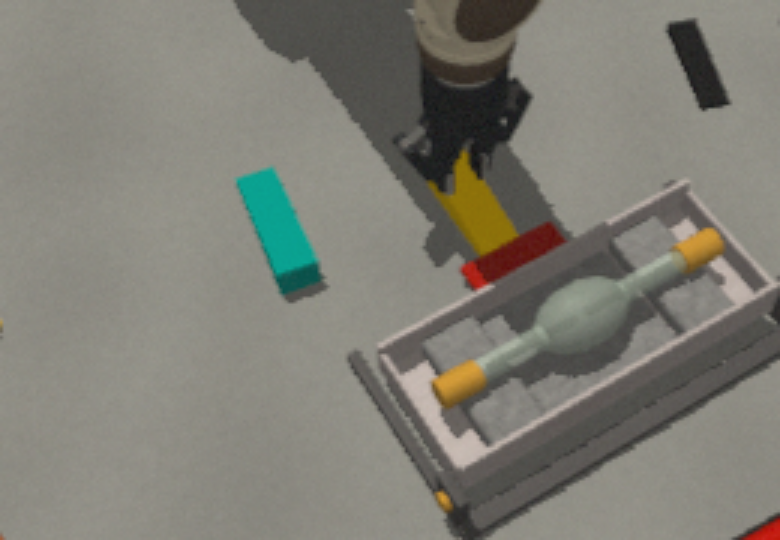

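View pics/top7.png

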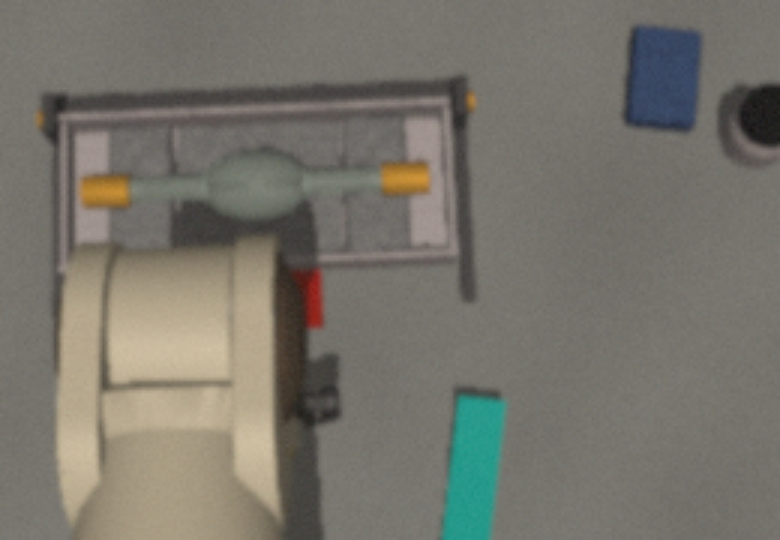

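The scene view shows the thin end going under the middle of the lip at about (503,247), with the top slope now 12.8°, so it lies flat. I'll push on slowly and watch the force.

>>> {"api": "arm_command", "payload": {
  "increments": [
    [[0, 0.15, 0], 0],
    [[0, 0.3, 0], 0],
    [[0, 0.45, 0], 0],
    [[0, 0.6, 0], 0],
    [[0, 0.7, 0], 0]
  ]
}}

```text
time: 8.95
ee_pos: [0.5323, 0.0197, 0.017]
tcp_rot: [180.0, 0.3, 92.5]
wrist_force: [-9.0, -0.5, 0.9]
opening: 0.0292
```

>>> {"api": "arm_command", "payload": {
  "increments": [
    [[0, 0.1, 0], 0],
    [[0, 0.2, 0], 0],
    [[0, 0.3, 0], 0],
    [[0, 0.4, 0], 0],
    [[0, 0.5, 0], 0]
  ]
}}

```text
time: 9.45
ee_pos: [0.5432, 0.0202, 0.0169]
tcp_rot: [-179.8, 0.3, 92.5]
wrist_force: [-10.4, -0.5, 5.5]
opening: 0.0293
```

```bash
python3 plan.py 0.556 .0204 .017 92.5; python3 wr.py w8
```

```text
t 9.45 pos [0.5432 0.0202 0.0169] [-179.81    0.27   92.52] q [  2.3   5.4 -12.1  72.7  -0.3  -0.2] op 0.0293 F [-10.4  -0.5   5.5]
units [-0.015  0.51  -0.004] turn 0.003
top plane slopes deg x,y: [-0.47097355 12.16298094] n 6480 7590 x range [-0.0192794   0.01892598] y min -0.0287683592569429
9.5 0.029229086004264316
```

>>> {"api": "arm_command", "payload": {
  "increments": [
    [[0, 0.15, 0], 0],
    [[0, 0.25, 0], 0],
    [[0, 0.35, 0], 0],
    [[0, 0.45, 0], 0],
    [[0, 0.5, 0], 0]
  ]
}}

```text
time: 10.0
ee_pos: [0.5547, 0.0207, 0.0169]
tcp_rot: [-179.6, 0.3, 92.5]
wrist_force: [-10.8, -0.2, 6.9]
opening: 0.0295
```

```bash
python3 plan.py 0.556 .0204 .017 92.5; python3 wr.py w9;python3 - <<'E'
from workcell import *
import cv2,pickle
c=camera('scene');cv2.imwrite('pics/s9.png',cv2.resize(c['frame'][100:280,120:380,::-1],None,fx=3,fy=3))
from h import *
c0=pickle.load(open('scene0.pkl','rb'))
for x in(c0,c):
    P,ok=pts(x);H=hsv(x);a=cv2.inRange(H,(0,150,30),(6,255,255))|cv2.inRange(H,(174,150,30),(180,255,255));a[230:]=0
    Q=P[(a>0)&ok];print(len(Q),Q[:,0].min(),np.median(Q[:,2]), np.median(Q[Q[:,0]<.605][:,2]))
E
```

```text
t 10.0 pos [0.5547 0.0207 0.0169] [-179.64    0.26   92.52] q [  2.3   7.1 -10.3  73.   -0.3  -0.2] op 0.0295 F [-10.8  -0.2   6.9]
units [-0.016  0.051 -0.003] turn 0.004
top plane slopes deg x,y: [-0.46806443 11.94570238] n 5690 6783 x range [-0.01905701  0.01896877] y min -0.02884449909762036
10.05 0.029215913819498857
296 0.589954171360281 0.019725170993207412 0.019332380168858
310 0.5894628498242755 0.025643801306254543 0.02560500721884203
```

The lip has risen about 6 mm, but the force is still flat at about 11 N, so the wedge isn't jammed yet.

>>> {"api": "arm_command", "payload": {
  "increments": [
    [[0, 0.06, 0], 0],
    [[0, 0.12, 0], 0],
    [[0, 0.17, 0], 0],
    [[0, 0.2, 0], 0]
  ]
}}

```text
time: 10.5
ee_pos: [0.556, 0.0208, 0.0168]
tcp_rot: [-179.2, 0.3, 92.5]
wrist_force: [-24.3, -1.8, 15.5]
opening: 0.0295
```

```bash
python3 plan.py 0.556 .0204 .017 92.5; python3 wr.py w10
```

```text
t 10.5 pos [0.556  0.0208 0.0168] [-179.18    0.26   92.52] q [ 2.3  7.7 -9.6 73.5 -0.3 -0.2] op 0.0295 F [-24.3  -1.8  15.5]
units [-0.017  0.001 -0.008] turn 0.004
top plane slopes deg x,y: [-0.41649071 11.52120514] n 5645 6729 x range [-0.01903484  0.01903535] y min -0.02898208774883572
10.55 0.029592296770019882
```

The stop is reached: the force jumped to 24 N with almost no travel. One more small nudge to jam it, then release.

>>> {"api": "arm_command", "payload": {
  "increments": [
    [[0, 0.08, 0], 0],
    [[0, 0.15, 0], 0],
    [[0, 0.15, 0], 0]
  ]
}}

```text
time: 10.85
ee_pos: [0.5559, 0.0208, 0.0168]
tcp_rot: [-178.7, 0.3, 92.5]
wrist_force: [-21.8, -1.3, 14.4]
opening: 0.0295
```

>>> {"api": "arm_command", "payload": {
  "increments": [
    [[0, 0, 0], 0],
    [[0, 0, 0], 0],
    [[0, 0, 0], 0]
  ]
}}

```text
time: 11.15
ee_pos: [0.5555, 0.0208, 0.0169]
tcp_rot: [-178.7, 0.3, 92.5]
wrist_force: [-5.9, -0.2, 4.4]
opening: 0.0296
```

>>> {"api": "arm_command", "payload": {
  "increments": [
    [[0, 0, 0], 0],
    [[0, 0, 0], 0],
    [[0, 0, 0], 0],
    [[0, 0, 0], 0],
    [[0, 0, 0], 0]
  ],
  "claw": -0.6
}}

```text
time: 11.65
ee_pos: [0.5557, 0.0208, 0.017]
tcp_rot: [-178.7, 0.3, 92.5]
wrist_force: [-0.1, -0.8, 0.6]
opening: 0.0684
```

```bash
python3 plan.py 0.45 .016 .15 92.5; python3 wr.py w11
```

```text
t 11.65 pos [0.5557 0.0208 0.017 ] [-178.69    0.25   92.52] q [ 2.3  8.2 -9.  74.1 -0.3 -0.2] op 0.0684 F [-0.1 -0.8  0.6]
units [-0.029 -4.355 -5.221] turn 0.004
top plane slopes deg x,y: [-0.56693021 11.03218737] n 6511 7502 x range [-0.01989015  0.01931448] y min -0.028921930045541527
11.7 0.06824394223846562
```

View pics/w11.png

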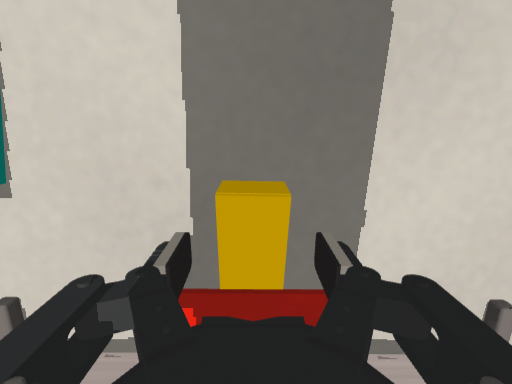

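The wrist view shows the pads clear of the wedge at (175,270) and (330,270). The wedge sits under the lip's centre at (253,290) and has not moved. I'll retreat up and back.

>>> {"api": "arm_command", "payload": {
  "increments": [
    [[0, -0.2, -0.8], 0],
    [[0, -0.4, -1.8], 0],
    [[0, -0.8, -3], 0],
    [[0, -1.6, -4.2], 0],
    [[0, -2.8, -5.2], 0]
  ]
}}

```text
time: 12.2
ee_pos: [0.4888, 0.0184, 0.1499]
tcp_rot: [-178.7, 0.3, 92.5]
wrist_force: [-0.0, -0.7, 0.6]
opening: 0.0678
```

>>> {"api": "arm_command", "payload": {
  "increments": [
    [[0, -1.5, -0.5], 0],
    [[0, -3, -1], 0],
    [[0, -4.5, -1.5], 0],
    [[0, -5, -2], 0],
    [[0, -5, -2], 0]
  ]
}}

```text
time: 12.7
ee_pos: [0.3647, 0.0132, 0.2048]
tcp_rot: [-179.0, 0.3, 92.5]
wrist_force: [-0.1, -0.6, -0.2]
opening: 0.0683
```

```bash
python3 - <<'E'
from workcell import *
import pickle
from h import *
print(get_obs()['time'],get_obs()['ee_pos'])
c0=pickle.load(open('scene0.pkl','rb'));c=camera('scene')
cv2.imwrite('pics/s12.png',cv2.resize(c['frame'][100:280,120:380,::-1],None,fx=3,fy=3))
for x in(c0,c):
    P,ok=pts(x);H=hsv(x);a=cv2.inRange(H,(0,150,30),(6,255,255))|cv2.inRange(H,(174,150,30),(180,255,255));a[230:]=0
    Q=P[(a>0)&ok];print('red',len(Q),np.median(Q[:,2]),np.median(Q[Q[:,0]<.605][:,2]))
    y=cv2.inRange(H,(18,150,40),(33,255,255));N,L,S,C=cv2.connectedComponentsWithStats(y)
    for i in range(1,N):
        if S[i,4]>200:
            Q=P[(L==i)&ok];rw=cv2.minAreaRect((Q[:,:2]*1000).astype('float32'));print('yel',C[i],cv2.boxPoints(rw).round().tolist(),rw[2])
t=camera('top');cv2.imwrite('pics/t12.png',cv2.resize(t['frame'][100:280,120:380,::-1],None,fx=3,fy=3))
E
```

```text
12.7 [0.36474983 0.0132271  0.20476782]
red 296 0.019725170993207412 0.019332380168858
yel [161.68158568 202.28388747] [[405.0, -306.0], [537.0, -361.0], [555.0, -318.0], [423.0, -264.0]] 67.69181823730469
yel [108.97241379 224.29885057] [[410.0, -445.0], [497.0, -499.0], [517.0, -467.0], [430.0, -413.0]] 58.207786560058594
yel [ 48.66203704 335.5787037 ] [[660.0, -652.0], [662.0, -686.0], [698.0, -684.0], [696.0, -650.0]] 3.4254305362701416
red 299 0.02569279654566512 0.025393412348455283
yel [280.12429379 171.14124294] [[524.0, 41.0], [525.0, 0.0], [588.0, 2.0], [587.0, 43.0]] 1.6921571493148804
yel [108.98623853 224.30275229] [[411.0, -446.0], [498.0, -499.0], [517.0, -467.0], [430.0, -414.0]] 58.62934875488281
yel [ 48.65876777 335.54028436] [[660.0, -652.0], [662.0, -686.0], [697.0, -685.0], [695.0, -651.0]] 2.186889886856079
```

View pics/s12.png

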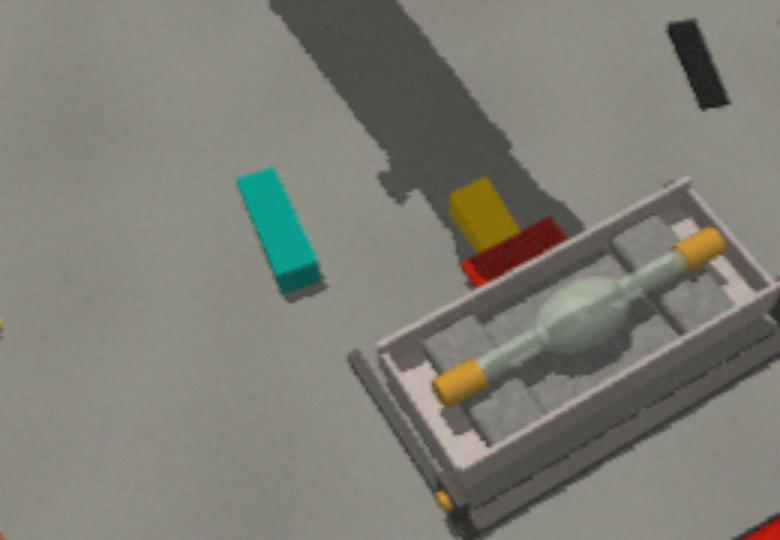

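The wedge at (483,213) sits under the middle of the lip, and the lip has risen 6 mm to the level stop. I'll hand in.

```bash
python3 -c "
from workcell import *
print(job_done())"
```

```text
the job is handed in; nothing more can be done
None
```

I pushed the tall yellow wedge thin end first under the middle of the red lip until it jammed at the level stop. Then I let go, backed the arm off and handed the job in at about 13 s; no verdict is reported.

Last checks:
- **Lip height:** its top surface went from about 19.5 to 25.5 mm. That puts the edge about 6 mm up, at roughly 20 mm, which is the level stop.
- **Wedge position:** its centre line is within about 1 mm of the lip's middle and about 1° off square. It did not move when released.
- **Push force:** about 11 N on the way in, rising to 24 N at the stop with almost no further travel.
- **Bulb:** it looks undisturbed in the last scene picture, and the gripper stayed in front of the trough wall throughout.

Two readings disagreed with what I expected:
- **Opening:** it read 29–31 mm on the 40 mm wide wedge, although the pictures showed both pads on its sides.
- **Tilt:** the wedge hung about 6° nose-down when lifted, but lay flat again once set on the bench.

I did not measure the contact force between the wedge and the trough after release.

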